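Clamp a housing for scanning

TASK

Set the housing (the long casting with a round boss on top) flat on the fixture plate, up against both stop rails, with its boss at the end away from the clamp post. Then swing the clamp arm clockwise over it until it reaches its stop, and turn the torque knob clockwise until it clicks past its detent and stays there. Leave the other two castings and the screwdriver where they are.

Things in the scene. Friction and masses are not known exactly. Their poses are not given: they have to be found in the camera images.
- housing: The housing: a loose aluminium block 50 (x) x 110 (y) x 42 mm high with dark grooves along its sides and one round boss, 32 mm across and 15 mm high, on its top towards its +y end; about 0.45 kg. Origin: centre of its underside. It lies flat, boss up, among two other castings. Grip it across its 50 mm width.
- housing_boss (a point): Centre of the top of the housing's boss: 28 mm towards +y from the housing's middle, 57 mm above its underside.
- fixture: The fixture, fixed to the bench: an aluminium tooling plate 240 (x) x 250 (y) x 20 mm high with dark dots of tapped holes. Origin: centre of its underside. It carries two steel stop rails in an L and, at x = 0, y = -85 mm, the round clamp post, 40 mm thick, with the swing arm and the torque knob on top.
- nest (a point): Point on top of the plate (20 mm above the bench) where the housing's origin belongs; its axes are the fixture's, and the housing's must match them (boss towards +y, away from the post). The rails are 10 mm high, 12 mm wide. From here one has its face at x = +25 mm (80 mm long, along y, centred); the other has its face at y = +55 mm (40 mm long, along x, centred).
- nest_boss (a point): Where the centre of the boss's top belongs when the housing is home, 77 mm above the bench.
- pivot (a point): On the clamp post's axis (that of the arm and of the knob), at the top of the clamp arm, 85 mm above the bench.
- clamp_arm (a joint): Swing of the clamp arm, rad: 0 points to the fixture's -x, growing clockwise from above to the stop at 1.571, where it points to +y, over the housing. A flat steel bar 28 mm wide, 14 mm thick, 115 mm long from the axis, its underside 71 mm above the bench; a rubber foot under its end clears the seated housing by 3 mm. It stays where left; about 4 N at the peg moves it.
- clamp_peg (a point): Grip height on the arm's upright peg: a black round peg 18 mm thick and 40 mm high on top of the arm, 85 mm from the axis. The point is 110 mm above the bench, 15 mm below the peg's top.
- torque_knob (a joint): Turn of the torque knob relative to the clamp arm, rad, growing clockwise from above. It rests at 0; a spring detent resists with up to 0.3 N m and pushes it back until about 0.6, beyond which it snaps on to 1.2 by itself and stays there. Hard stops at 0 and 1.2. At the click the arm's foot comes down on the part.
- knob_grip (a point): Grip point of the torque knob, on its axis 118 mm above the bench: a black upright blade 80 mm long (along this point's x axis), 18 mm thick (y) and 38 mm high, from 95 to 133 mm above the bench, on a round hub 48 mm across, which rides on the clamp arm and turns with it. Its axes turn with the knob.
- plain_block: Bystander: a casting of the housing's length, width and height, with bores but no boss. Leave alone. Origin: underside centre.
- flange: Bystander: a round flanged casting 96 mm across and 44 mm high. Leave alone. Origin: underside centre.
- screwdriver: Bystander: a screwdriver 190 mm long lying at the left. Leave alone.
There are look-alikes about, which are no part of the job. What is shaped like the housing but pink or purple is not meant.

How it is judged (in metres and radians):
On the way, in this order (a step that is already met when the one before it is completed fails the run):
1. the housing is flat on the plate, against both rails, boss end away from the post, and let go, with the clamp arm still aside (horizontal distance between housing and nest below 0.009 m and horizontal distance between housing_boss and nest_boss below 0.009 m and height (world z) of housing between 0.017 and 0.024 m and angle between housing's own z axis and vertical below 0.05 rad and contact force between the fingers and housing below 0.1 N and value of joint clamp_arm below 0.8 rad), for 0.2 s.
2. the clamp arm is over the housing, at its stop, before the knob is turned (horizontal distance between housing and nest below 0.009 m and horizontal distance between housing_boss and nest_boss below 0.009 m and height (world z) of housing between 0.017 and 0.024 m and angle between housing's own z axis and vertical below 0.05 rad and value of joint clamp_arm above 1.45 rad and value of joint torque_knob below 0.4 rad), for 0.2 s.
3. the knob is past its detent (horizontal distance between housing and nest below 0.009 m and horizontal distance between housing_boss and nest_boss below 0.009 m and height (world z) of housing between 0.017 and 0.024 m and angle between housing's own z axis and vertical below 0.05 rad and value of joint clamp_arm above 1.45 rad and value of joint torque_knob above 1.05 rad), for 0.2 s.
At the end, for the whole second after the job is handed in: The housing rests flat on the plate, its centre and its boss within 9 mm (seen from above) of their places against the rails; the clamp arm is at its stop over it (above 1.45 rad), the torque knob stays past its detent (above 1.05 rad), and all is at rest (all of step 3 and velocity of joint torque_knob below 0.1 rad/s and linear speed of housing below 0.02 m/s); the robot touches nothing.
It fails at once if another casting or the screwdriver was moved more than 30 mm or knocked over (distance of any of plain_block, flange, screwdriver from where it was at the start of the episode above 0.03 m or angle between any of plain_block, flange's own z axis and vertical above 0.5 rad).
It also fails if it takes over 64 s, if anything falls off the work surface, if the arm or the gripper's body presses on something with over 40 N, if the wrist force passes 120 N, or if a joint passes its speed limit or range.

ROBOT

A 6-joint arm with a two-finger parallel gripper is mounted at the origin on the work surface. World frame = base frame: x ahead of the robot, y to its left, z up, the work surface at z = 0. Lengths are in m, angles in degrees, forces in N, time in s.
With the tool pointing down it reaches from about 0.375 to 0.9 m from the base axis. Payload 3.1 kg.
Tool frame: the origin (TCP) lies between the finger pads; the fingertips stand 11 mm ahead of it and the grasp point (between the pads) lies 8 mm behind it; z points along the fingers, y is the line along which they close (so a half turn about z gives the same grasp; the last joint's range is limited). The gripper opens to 87 mm and grips with 3 to 60 N. Pads are 19 mm wide; open, the fingers measure 117 mm over their backs; the gripper's body (75 mm by 190 mm) begins 51 mm behind the grasp point.
Start: joints at [64.028, 30.224, 82.088, -0, 67.689, -10.227], TCP at [0.17, 0.602, 0.234] pointing down, gripper open.
Joint ranges: [-176.69, 176.69], [-43.24, 126.21], [12.49, 139.97], [-82, 262], [0, 151.66], [-163.58, 163.58]. Speed limits (degrees/s): [159.86, 159.86, 180, 180, 180, 180].

INTERFACE

Orientations are given as a 3x3 rotation matrix whose columns are the frame's x, y, z axes.
In Python, from rig import bot, viewer, workorder, models gives the robot as it stands.
- The arm moves only by the shell command python3 -m jog 'ROWS'. ROWS is JSON, a list of rows, each a list of 7 numbers: the opening, from 0 (shut) to 1 (fully open), then the shift along the tool's x, y, z in m, then the turn, a rotation vector about the tool's x, y, z in degrees. In form: [[claw, x, y, z, ax, ay, az], ...]. A call has 1 to 20 rows; each row is the pose to reach, as a shift and turn from the pose commanded when the call began, along the tool's axes at that moment; what a row does not reach only later rows make up. A row lasts 1/8 s, in which the tool goes at most 62.5 mm and 10.7 degrees, less where a joint would pass 70% of its speed; a pose out of reach is approached as far as the arm can. A call with a gripper value outside its range is refused whole. The fingers move at their own pace and stop on an object; the grip force is fixed at half the most. Time passes only in rows, so rows that repeat a pose let the fingers close. It gives the time, the measured TCP pose, the force, the opening and the grip force at its end, in the units of the state.
- bot.read_state(): the state, without advancing time (a new reading comes with each control period).
- viewer.capture(name): name is "scene" or "top" or "wrist"; returns (picture, depth): 400x640x3 uint8, blue, green, red; 400x640 float32, m along the optical axis (not along the pixel's ray), 0 where there is no reading.
- viewer.camera_info(name): a dict with "fx", "fy", "cx", "cy" (pixels), "dist_coeffs" ([k1, k2, p1, p2, k3] as OpenCV has them; the pictures are not rectified), "world_to_cam" (4x4, takes a point from world to camera coordinates). Camera axes: x right, y down, z forward; pixel columns grow to the right and rows downward; lengths in m; the calibration is good to about 2 mm. A picture is of the moment at which its call begins: read the wrist's pose just before it. camera_info takes no time and is no camera call; for the wrist camera it gives the pose at the moment of the call.
- workorder.hand_in(): hands the job in; it is judged then, once.
Trained networks look in the newest picture that a camera, given by its name, has taken for a name from the list of things; names that differ only in an ending like _2 or _b are one class to them, and where a whole thing is asked for, a point or a joint stands for the part that bears it (a point fixed in the world has none). Each returns a list of dicts, best first, with "p" (0 to 1); they miss things now and then, are a little off and sometimes report something else, mostly with a low value. They report only what shows in the picture. A call takes as long as a camera call. They do not tell look-alikes from the thing itself.
- models.outline_of(camera, thing): "mask" (400x640 bool, what is visible of it).
- models.tip_of(camera, thing): "xyz" ([x, y, z] in m, in world coordinates, good to about 4 mm: a listed point, or the origin of a listed thing).
The state is a dict: "time_s": time; "joint_positions": joint angles; "qvel": joint speeds; "tau": joint torques, N m; "position": TCP position; "tcp_rot": TCP orientation; "force": force on the tool from outside, world axes, zero at the start; "moment": the same for the moment, N m; "opening": opening from 0.0 (shut) to 1.0 (fully open); "grasp_force": force on a finger pad.
Only numpy, scipy, OpenCV 4.12 (cv2) and the standard library are available. Lean on these libraries where they do the work, as an engineer would, in place of code of your own. Each camera call takes 0.05 s, during which the arm holds its last target. There are 200 camera calls.

## Working session

There is one attempt and no reset: what is moved stays moved. The work goes in short steps, Python scripts to look and compute and a shell command to move; the robot and the scene stay as the last step left them, time stands still between calls to the robot, and variables do not carry over. Pictures are saved under pics/ and viewed, at most 10 in all, crops included, and the job is handed in when it is done.

```bash
mkdir -p pics; ls; cat > h.py <<'E'
import numpy as np, cv2
from rig import bot, viewer, workorder, models
def pts(cam, depth, mask):
    i=viewer.camera_info(cam); K=np.array([[i['fx'],0,i['cx']],[0,i['fy'],i['cy']],[0,0,1]]); 
    v,u=np.nonzero(mask&(depth>0)); z=depth[v,u]
    n=cv2.undistortPoints(np.c_[u,v].astype(float)[:,None],K,np.array(i['dist_coeffs'])).reshape(-1,2)
    P=np.c_[n*z[:,None],z,np.ones(len(z))]
    return (np.linalg.inv(np.array(i['world_to_cam']))@P.T).T[:,:3],u,v
def px(cam,P):
    i=viewer.camera_info(cam); K=np.array([[i['fx'],0,i['cx']],[0,i['fy'],i['cy']],[0,0,1]]); T=np.array(i['world_to_cam'])
    return cv2.projectPoints(np.array(P,float).reshape(-1,1,3),cv2.Rodrigues(T[:3,:3])[0],T[:3,3],K,np.array(i['dist_coeffs']))[0].reshape(-1,2)
def totool(p):
    s=bot.read_state(); return np.array(s['tcp_rot']).T@(np.array(p)-s['position'])
E
python3 - <<'E'
from h import *
np.set_printoptions(precision=4,suppress=True)
ims=[]
for c in ['scene','top']:
    im,d=viewer.capture(c); ims.append(im); cv2.imwrite(f'pics/{c}0.png',im); np.save(f'{c}0.npy',d)
    for t in ['housing','housing_boss','plain_block','flange','fixture','nest','nest_boss','pivot','clamp_peg','knob_grip','screwdriver']:
        print(c,t,[(round(r['p'],2),np.round(r['xyz'],4),np.round(px(c,r['xyz'])[0])) for r in models.tip_of(c,t)[:4]])
print(bot.read_state())
E
```

```text
pics
scene housing [(0.91, array([0.3022, 0.2232, 0.0008]), array([364., 210.])), (0.79, array([ 0.225 ,  0.3818, -0.0004]), array([424., 219.])), (0.7, array([0.435 , 0.1811, 0.0043]), array([327., 232.])), (0.55, array([0.3031, 0.5877, 0.0032]), array([479., 272.]))]
scene housing_boss [(0.97, array([0.3193, 0.2491, 0.057 ]), array([371., 205.])), (0.76, array([0.301 , 0.5564, 0.0604]), array([475., 253.])), (0.66, array([0.44  , 0.2092, 0.0629]), array([334., 224.])), (0.6, array([0.2362, 0.402 , 0.056 ]), array([432., 212.]))]
scene plain_block [(0.76, array([ 0.5957,  0.1846, -0.0002]), array([292., 272.])), (0.3, array([ 0.4605, -0.2529,  0.1112]), array([205., 147.]))]
scene flange [(0.89, array([ 0.5185,  0.3396, -0.0011]), array([357., 282.]))]
scene fixture [(0.84, array([ 0.5311, -0.1623, -0.0012]), array([216., 199.]))]
scene nest [(0.8, array([ 0.527 , -0.1292,  0.017 ]), array([223., 199.]))]
scene nest_boss [(0.61, array([ 0.5175, -0.1004,  0.0786]), array([230., 187.]))]
scene pivot [(0.55, array([ 0.5515, -0.2484,  0.0855]), array([185., 171.]))]
scene clamp_peg [(0.
[... 1640 characters left out ...]
(0.86, array([ 0.5529, -0.2446,  0.1178]), array([465., 156.]))]
top screwdriver [(0.83, array([0.3666, 0.4165, 0.0014]), array([232., 225.]))]
{'time_s': 1.2, 'joint_positions': array([ 64.0277,  30.2233,  82.0883,  -0.001 ,  67.6873, -10.2281]), 'qvel': array([ 0.0169,  0.1166, -0.1334,  0.1037,  0.049 ,  0.0731]), 'tau': array([  0.0003, -44.0023, -17.6987,   0.0635,   0.0504,   0.    ]), 'position': array([0.1696, 0.6015, 0.2335]), 'tcp_rot': array([[-0.9625,  0.2713,  0.    ],
       [ 0.2713,  0.9625,  0.    ],
       [-0.    ,  0.    , -1.    ]]), 'force': array([-0.197 , -0.4831, -0.422 ]), 'moment': array([-0.0705, -0.0307, -0.0243]), 'grasp_force': 0.0, 'opening': 1.00314949128336}
```

```bash
python3 - <<'E'
from h import *
s=cv2.imread('pics/scene0.png');t=cv2.imread('pics/top0.png')
a=cv2.resize(s[120:330,160:520],(700,408)); b=cv2.resize(t[130:310,150:510],(700,350))
cv2.imwrite('pics/top1.png',cv2.resize(t[120:310,150:510],None,fx=2.2,fy=2.2,interpolation=cv2.INTER_CUBIC))
cv2.imwrite('pics/scene1.png',cv2.resize(s[120:340,160:520],None,fx=2.2,fy=2.2,interpolation=cv2.INTER_CUBIC))
E
```

```text
(no output)
```

View pics/top1.png

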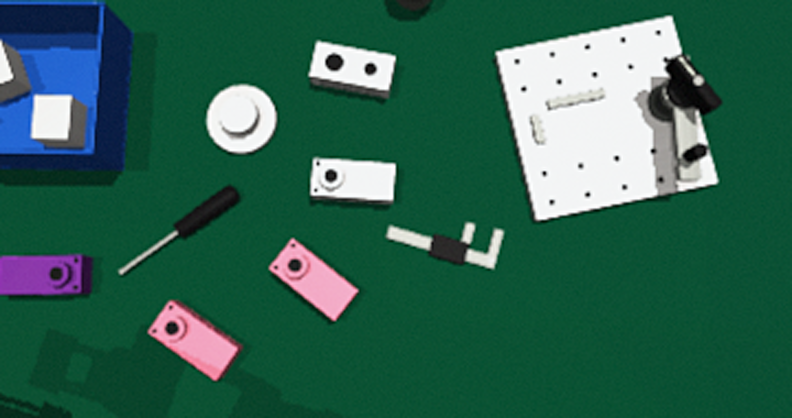

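View pics/scene1.png

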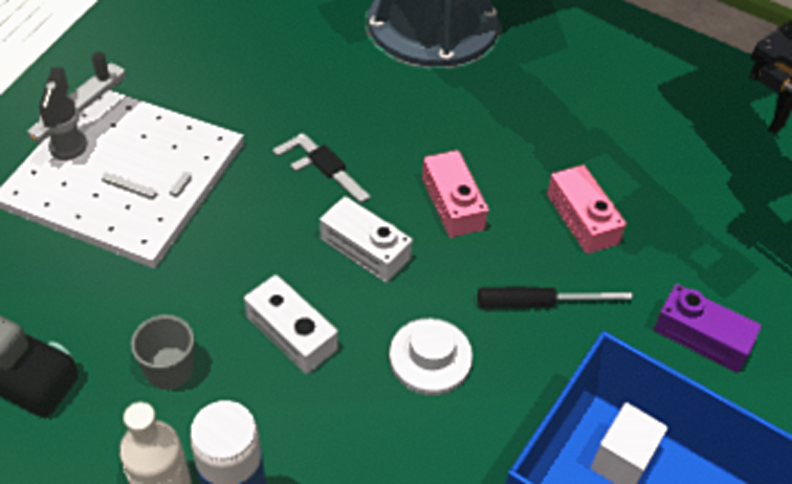

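In the full top picture the bossed candidates are white (311,203), pink (284,241), pink (228,268) and purple (176,244). The white block at (310,153) has bores and no boss. Only the white one at (311,203) is the housing: bare metal, one boss and side grooves. I'll confirm that in a crop and measure it.

```bash
cat > meas.py <<'E'
from h import *
np.set_printoptions(precision=4,suppress=True)
def rect(P):
    (c,s,a)=cv2.minAreaRect((P[:,:2]*1000).astype(np.float32)); return np.round(c,1),np.round(s,1),round(a,2)
def measure(cam,im,d,hc=(0.436,0.18)):
    P,u,v=pts(cam,d,np.ones(d.shape,bool))
    def near(c,r,z0,z1): return P[(np.hypot(P[:,0]-c[0],P[:,1]-c[1])<r)&(P[:,2]>z0)&(P[:,2]<z1)]
    if hc is not None:
        top=near(hc,.075,.034,.05); boss=near(hc,.075,.051,.066)
        print(cam,'housing top',len(top),top[:,2].mean() if len(top) else 0,rect(top) if len(top) else 0,'boss',len(boss),boss[:,2].mean() if len(boss) else 0,rect(boss) if len(boss) else 0)
    pl=near((.533,-.161),.19,.013,.035); print(cam,'plate',len(pl),np.median(pl[:,2]),rect(pl))
    ra=near((.522,-.128),.1,.0265,.036); print(cam,'rails',len(ra),ra[:,2].mean() if len(ra) else 0)
    return P,ra
if __name__=='__main__':
    for c in ['scene','top']:
        im=cv2.imread(f'pics/{c}0.png'); d=np.load(f'{c}0.npy')
        P,ra=measure(c,im,d)
        if len(ra)>10:
            k=cv2.kmeans((ra[:,:2]*1000).astype(np.float32),2,None,(3,50,.1),5,cv2.KMEANS_PP_CENTERS)
            for j in (0,1): print('  rail',(k[1][:,0]==j).sum(),rect(ra[k[1][:,0]==j]))
    s=cv2.imread('pics/scene0.png')[190:270,270:390]
    cv2.imwrite('pics/crop.png',cv2.resize(s,None,fx=5,fy=5,interpolation=cv2.INTER_CUBIC))
    i=viewer.camera_info('wrist'); s=bot.read_state()
    T=np.eye(4);T[:3,:3]=s['tcp_rot'];T[:3,3]=s['position']; print(i['fx'],'cam in tool\n',np.linalg.inv(T)@np.linalg.inv(np.array(i['world_to_cam'])))
E
python3 meas.py
```

```text
scene housing top 507 0.04067121121134459 (array([438.7, 178.2]), array([112.5,  53.2]), 86.66) boss 93 0.05584108273884421 (array([440. , 206.5]), array([31.7, 30.2]), 61.07)
scene plate 4791 0.019278639609515702 (array([ 532.9, -162.8]), array([243., 256.]), 12.71)
scene rails 143 0.029301138982633222
  rail 69 (array([ 555.4, -164.7]), array([121.3,  22. ]), 85.79)
  rail 74 (array([526.8, -78.3]), array([28.1, 72.9]), 58.05)
top housing top 550 0.04284297977986424 (array([434.2, 179.4]), array([109.7,  50.9]), 86.65) boss 95 0.05801151964992733 (array([435.2, 206.1]), array([29. , 28.7]), 0.89)
top plate 5827 0.021154345305219424 (array([ 528.7, -160.8]), array([240.2, 248. ]), 12.61)
top rails 198 0.030628441503628943
  rail 93 (array([ 539.2, -167.9]), array([110.5,  85.5]), 58.05)
  rail 105 (array([512. , -83.3]), array([103.8,  61.1]), 2.36)
292.2099964117653 cam in tool
 [[ 0.0007 -0.9686 -0.2487  0.0671]
 [ 1.      0.0006  0.0003 -0.0007]
 [-0.0002 -0.2487  0.9686 -0.1505]
 [ 0.      0.      0.      1.    ]]
```

View pics/crop.png

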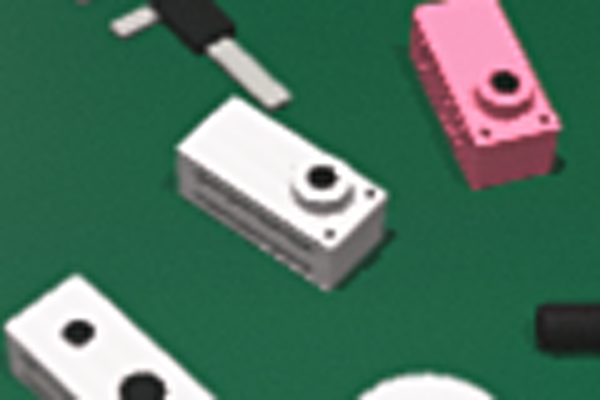

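The crop shows the white block with one boss and grooved sides, so it is the housing. Its centre is about (0.4365, 0.179), yaw -3.3°. The fixture's yaw is about +12.6°. I'll move above the housing.

```bash
python3 -m jog '[[1,-0.372,-0.335,0.03,0,0,77.6],[1,-0.372,-0.335,0.03,0,0,77.6],[1,-0.372,-0.335,0.03,0,0,77.6],[1,-0.372,-0.335,0.03,0,0,77.6],[1,-0.372,-0.335,0.03,0,0,77.6],[1,-0.372,-0.335,0.03,0,0,77.6],[1,-0.372,-0.335,0.03,0,0,77.6],[1,-0.372,-0.335,0.03,0,0,77.6],[1,-0.372,-0.335,0.03,0,0,77.6],[1,-0.372,-0.335,0.03,0,0,77.6],[1,-0.372,-0.335,0.03,0,0,77.6],[1,-0.372,-0.335,0.03,0,0,77.6],[1,-0.372,-0.335,0.03,0,0,77.6]]'
python3 - <<'E'
from meas import *
im,d=viewer.capture('wrist'); cv2.imwrite('pics/w1.png',im)
P,u,v=pts('wrist',d,np.ones(d.shape,bool))
n=lambda a,b:P[(np.hypot(P[:,0]-.4365,P[:,1]-.179)<.075)&(P[:,2]>a)&(P[:,2]<b)]
for a,b in ((.034,.05),(.051,.066)): q=n(a,b); print(len(q),np.median(q[:,2]),rect(q))
print(bot.read_state()['position'],bot.read_state()['tcp_rot'])
for t in('housing','housing_boss'): print(t,[(r['p'],np.round(r['xyz'],4)) for r in models.tip_of('wrist',t)[:2]])
E
```

```text
time_s: 2.82
position: [0.4362, 0.1791, 0.2036]
tcp_rot: [[0.056, 0.998, 0.0], [0.998, -0.056, 0.0], [0.0, 0.0, -1.0]]
force: [0.3, -0.3, -0.0]
opening: 1.002
grasp_force: 0.0
3695 0.04125481719315549 (array([435.9, 178.6]), array([109.4,  50. ]), 86.7)
746 0.05645448179148488 (array([437.5, 207. ]), array([29.9, 30.7]), 86.64)
[0.4363 0.1789 0.2036] [[ 0.0566  0.9984  0.0001]
 [ 0.9984 -0.0566  0.    ]
 [ 0.      0.0001 -1.    ]]
housing [(0.97, array([ 0.3047,  0.2345, -0.0049])), (0.73, array([0.2222, 0.3834, 0.0005]))]
housing_boss [(0.78, array([0.4368, 0.2064, 0.0587]))]
```

Centre (0.436, 0.1786), top at 41–42 mm and yaw all agree with the first measurement. I'll descend to TCP z = 0.026 so the tips clear the rails later, then grip and lift.

```bash
python3 -m jog '[[1,0,0,0.06,0,0,0],[1,0,0,0.11,0,0,0],[1,0,0,0.15,0,0,0],[1,0,0,0.178,0,0,0],[1,0,0,0.178,0,0,0],[0.3,0,0,0.178,0,0,0],[0.3,0,0,0.178,0,0,0],[0.3,0,0,0.178,0,0,0],[0.3,0,0,0.178,0,0,0],[0.3,0,0,0.178,0,0,0],[0.3,0,0,0.178,0,0,0]]'
```

```text
time_s: 4.35
position: [0.4358, 0.1782, 0.026]
tcp_rot: [[0.058, 0.998, -0.002], [0.998, -0.058, -0.0], [-0.0, -0.002, -1.0]]
force: [-1.7, 0.0, 6.2]
opening: 0.566
grasp_force: 30.0
```

```bash
python3 -m jog '[[0.3,0,0,-0.04,0,0,0],[0.3,0,0,-0.1,0,0,0],[0.3,0,0,-0.14,0,0,0],[0.3,-0.05,-0.006,-0.14,0,0,-3],[0.3,-0.1,-0.012,-0.14,0,0,-6],[0.3,-0.15,-0.018,-0.14,0,0,-9],[0.3,-0.2,-0.024,-0.14,0,0,-12],[0.3,-0.25,-0.03,-0.14,0,0,-15.9],[0.3,-0.3,-0.036,-0.14,0,0,-15.9],[0.3,-0.342,-0.039,-0.14,0,0,-15.9],[0.3,-0.342,-0.039,-0.14,0,0,-15.9],[0.3,-0.342,-0.039,-0.14,0,0,-15.9],[0.3,-0.342,-0.039,-0.14,0,0,-15.9]]'
python3 - <<'E'
from meas import *
np.set_printoptions(precision=4,suppress=True)
print(bot.read_state()['position'],bot.read_state()['tcp_rot'])
im,d=viewer.capture('wrist'); cv2.imwrite('pics/w2.png',im); np.save('w2.npy',d)
P,u,v=pts('wrist',d,np.ones(d.shape,bool)); np.savez('w2.npz',P=P,u=u,v=v)
pl=P[(P[:,2]>.012)&(P[:,2]<.035)&(P[:,0]>.38)]; print('plate',len(pl),np.median(pl[:,2]),rect(pl))
for t in('nest','nest_boss','pivot','clamp_peg','knob_grip','fixture','housing_boss'): print(t,[(r['p'],np.round(r['xyz'],4)) for r in models.tip_of('wrist',t)[:2]])
E
```

```text
time_s: 5.98
position: [0.3772, -0.1594, 0.1652]
tcp_rot: [[-0.219, 0.976, -0.002], [0.976, 0.219, 0.001], [0.002, -0.001, -1.0]]
force: [-0.4, 0.2, -4.7]
opening: 0.57
grasp_force: 30.0
[ 0.3772 -0.1594  0.1652] [[-0.2189  0.9757 -0.0016]
 [ 0.9757  0.2189  0.0014]
 [ 0.0017 -0.0012 -1.    ]]
plate 28167 0.019427856012971645 (array([ 528.1, -146.1]), array([241.4, 214.8]), 12.74)
nest [(0.65, array([ 0.5262, -0.127 ,  0.0206]))]
nest_boss [(0.91, array([ 0.5157, -0.1016,  0.0762]))]
pivot []
clamp_peg []
knob_grip []
fixture [(0.81, array([ 0.5313, -0.1637, -0.0017]))]
housing_boss [(0.57, array([ 0.3717, -0.1323,  0.1984]))]
```

View pics/w2.png

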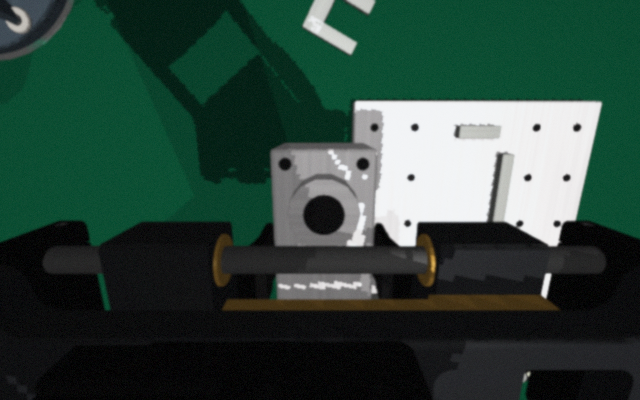

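The picture shows the housing held squarely (boss at 323,213). The y-rail is at (478,131) and the x-rail at (503,190), partly hidden. I'll take the rail faces from depth in the fixture frame.

```bash
python3 - <<'E'
from meas import *
np.set_printoptions(precision=1,suppress=True)
a=np.deg2rad(12.65); R=np.array([[np.cos(a),-np.sin(a)],[np.sin(a),np.cos(a)]])
z=np.load('w2.npz'); P,u,v=z['P'],z['u'],z['v']
o=np.array([.531,-.162])
def go(name,P,dz):
    F=(P[:,:2]-o)@R*1000; zz=P[:,2]*1000+dz
    for nm,m in (('yrail',(abs(F[:,0])<35)&(F[:,1]>80)&(F[:,1]<115)),('xrail',(abs(F[:,0]-31)<16)&(F[:,1]>-10)&(F[:,1]<80))):
        m&=(zz>26)&(zz<36); q=F[m]
        if len(q)>5: print(name,nm,m.sum(),zz[m].mean(),'x',np.percentile(q[:,0],[2,50,98]),'y',np.percentile(q[:,1],[2,50,98]),rect(q/1000))
    m=(zz>16)&(zz<24)&(abs(F[:,0])<145)&(abs(F[:,1])<150); print(name,'plate',F[m].min(0),F[m].max(0),np.percentile(F[m],[.3,99.7],axis=0).ravel())
go('wrist',P,0)
m=(u>430)&(u<560)&(v>90)&(v<240)
for c,dz in (('top',-1),('scene',.7)):
    P,u,v=pts(c,np.load(c+'0.npy'),np.ones((400,640),bool)); go(c,P,dz)
E
```

```text
wrist yrail 553 29.330798490466584 x [-19.9  -1.1  18.7] y [ 89.7  95.4 101. ] (array([-0.4, 95.3]), array([40.1, 11.3]), 0.2)
wrist xrail 920 29.088823912584665 x [24.4 29.7 36.5] y [ 5.8 40.6 72.6] (array([30.5, 38.7]), array([13.3, 69.8]), 0.11)
wrist plate [-120.2  -91. ] [121.3 123.7] [-118.5  -77.   118.8  123.5]
top yrail 58 30.165167784166414 x [-21.1  -1.9  17. ] y [ 90.3  96.6 102.4] (array([-2.1, 96.2]), array([12.5, 40. ]), 89.34)
top xrail 111 29.88409568532537 x [23.  28.9 34.8] y [-2.7 34.1 73.9] (array([28.9, 35.1]), array([12.2, 80.5]), 0.42)
top plate [-122.1 -122.3] [118.1 125.7] [-121.4 -120.5  117.   124.7]
scene yrail 53 29.750569814588687 x [-17.3   1.4  19.8] y [ 90.4  97.3 103.2] (array([ 0.6, 96.8]), array([12.9, 40.1]), 89.43)
scene xrail 100 29.616539721460978 x [25.  32.9 39.3] y [-2.5 35.1 75. ] (array([31.1, 34.8]), array([81.6, 17. ]), 88.91)
scene plate [-119.8 -129.1] [123.2 126.8] [-118.1 -123.8  121.8  125.1]
```

The rail centres put the nest at (0.523, -0.128), yaw 12.7°. I'll approach 4–5 mm short of both rails, hover 1.5 mm above the plate, then slide in.

```bash
python3 -m jog '[[0.3,-0.006,0.05,0,0,0,0],[0.3,-0.006,0.1,0,0,0,0],[0.3,-0.006,0.144,0,0,0,0],[0.3,-0.006,0.144,0.04,0,0,0],[0.3,-0.006,0.144,0.08,0,0,0],[0.3,-0.006,0.144,0.1,0,0,0],[0.3,-0.006,0.144,0.11,0,0,0],[0.3,-0.006,0.144,0.1175,0,0,0],[0.3,-0.006,0.144,0.1175,0,0,0],[0.3,-0.006,0.144,0.1175,0,0,0]]'
```

```text
time_s: 7.62
position: [0.5202, -0.1358, 0.0488]
tcp_rot: [[-0.217, 0.976, 0.002], [0.976, 0.217, -0.001], [-0.001, 0.001, -1.0]]
force: [0.5, -0.6, -5.5]
opening: 0.57
grasp_force: 30.0
```

```bash
python3 -m jog '[[0.3,0.002,0.002,0.002,0,0,0],[0.3,0.004,0.004,0.002,0,0,0],[0.3,0.0055,0.0045,0.002,0,0,0],[0.3,0.007,0.005,0.002,0,0,0],[0.3,0.007,0.005,0.002,0,0,0],[0.3,0.007,0.005,0.002,0,0,0]]'
```

```text
time_s: 8.38
position: [0.5233, -0.1294, 0.0464]
tcp_rot: [[-0.219, 0.976, 0.001], [0.976, 0.219, -0.003], [-0.003, 0.0, -1.0]]
force: [-1.9, -5.7, -3.8]
opening: 0.569
grasp_force: 30.0
```

It is touching the y-rail (about 6 N). I'll nudge it towards the x-rail, settle it and release.

```bash
python3 -m jog '[[0.3,0,0.0015,0.001,0,0,0],[0.3,0,0.0015,0.001,0,0,0],[0.3,0,0.0015,0.001,0,0,0]]' && python3 -m jog '[[0.7,0,0,0,0,0,0],[0.75,0,0,0,0,0,0],[0.75,0,0,0,0,0,0],[0.75,0,0,0,0,0,0],[0.75,0,0,-0.05,0,0,0],[0.75,0,0,-0.1,0,0,0],[0.75,0,0,-0.15,0,0,0],[0.75,0,0,-0.15,0,0,0],[0.75,0,0,-0.15,0,0,0]]'
python3 - <<'E'
from meas import *
np.set_printoptions(precision=4,suppress=True)
im,d=viewer.capture('wrist'); cv2.imwrite('pics/w3.png',im)
P,u,v=pts('wrist',d,np.ones(d.shape,bool))
n=lambda a,b:P[(np.hypot(P[:,0]-.523,P[:,1]+.128)<.075)&(P[:,2]>a)&(P[:,2]<b)]
for a,b in ((.054,.068),(.071,.085)): q=n(a,b); print(len(q),np.median(q[:,2]),rect(q))
for c in ('wrist','top','scene'):
    if c!='wrist': viewer.capture(c)
    for t in('pivot','clamp_peg','knob_grip'): print(c,t,[(round(r['p'],2),np.round(r['xyz'],4)) for r in models.tip_of(c,t)[:2]])
E
```

```text
time_s: 8.75
position: [0.5235, -0.1294, 0.046]
tcp_rot: [[-0.218, 0.976, -0.002], [0.976, 0.218, -0.003], [-0.002, -0.002, -1.0]]
force: [-6.3, -9.2, 1.5]
opening: 0.571
grasp_force: 30.0
time_s: 9.88
position: [0.524, -0.1269, 0.1948]
tcp_rot: [[-0.218, 0.976, -0.001], [0.976, 0.218, 0.0], [0.0, -0.001, -1.0]]
force: [-0.1, 0.5, -0.4]
opening: 0.746
grasp_force: 0.0
4350 0.06048411728177122 (array([ 522.4, -128.1]), array([ 50., 109.]), 12.64)
901 0.07573748416154685 (array([ 516.6, -101.2]), array([30.8, 31. ]), 11.42)
wrist pivot []
wrist clamp_peg [(0.96, array([ 0.468 , -0.2521,  0.1119]))]
wrist knob_grip []
top pivot []
top clamp_peg []
top knob_grip []
scene pivot [(0.63, array([ 0.552 , -0.245 ,  0.0839]))]
scene clamp_peg [(0.22, array([ 0.5221, -0.1273,  0.0228]))]
scene knob_grip [(0.7, array([ 0.5491, -0.2459,  0.1174]))]
```

View pics/w3.png

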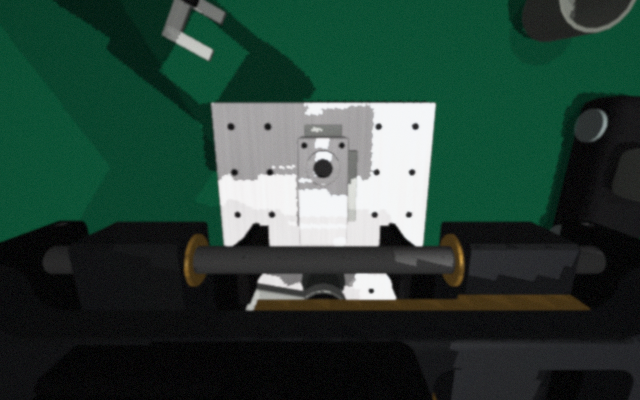

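The housing is seated: centre (0.522, -0.128), yaw 12.6°, top 60 mm. In the picture its boss (323,168) is next to the y-rail. Next I'll go over the peg, with tool x along the arm.

```bash
python3 -m jog '[[0.5,-0.11,-0.083,0,0,0,-82],[0.5,-0.11,-0.083,0,0,0,-82],[0.5,-0.11,-0.083,0,0,0,-82],[0.5,-0.11,-0.083,0,0,0,-82],[0.5,-0.11,-0.083,0,0,0,-82],[0.5,-0.11,-0.083,0,0,0,-82],[0.5,-0.11,-0.083,0,0,0,-82],[0.5,-0.11,-0.083,0,0,0,-82],[0.5,-0.11,-0.083,0,0,0,-82],[0.5,-0.11,-0.083,0,0,0,-82],[0.5,-0.11,-0.083,0,0,0,-82]]'
cat > peg.py <<'E'
from meas import *
np.set_printoptions(precision=4,suppress=True)
def look(name):
    s=bot.read_state(); im,d=viewer.capture('wrist'); cv2.imwrite(f'pics/{name}.png',im); print(s['position'],s['joint_positions'],'\n',s['tcp_rot'])
    P,u,v=pts('wrist',d,np.ones(d.shape,bool))
    def rep(n,q):
        if len(q)>20: print(n,len(q),np.median(q[:,2]),rect(q),'px span',)
    n=lambda c,r,a,b:P[(np.hypot(P[:,0]-c[0],P[:,1]-c[1])<r)&(P[:,2]>a)&(P[:,2]<b)]
    far=P[(np.hypot(P[:,0]-.5493,P[:,1]+.245)>.06)&(np.hypot(P[:,0]-.5493,P[:,1]+.245)<.11)&(P[:,2]>.119)&(P[:,2]<.129)&(P[:,1]>-.30)]
    rep('peg top',far)
    rep('knob top',n((.5493,-.245),.06,.128,.138)); rep('knob blade',n((.5493,-.245),.06,.1,.138))
    arm=n((.5493,-.245),.13,.078,.09); rep('arm top',arm)
    for t in('pivot','clamp_peg','knob_grip'): print(t,[(round(r['p'],2),np.round(r['xyz'],4)) for r in models.tip_of('wrist',t)[:2]])
E
python3 -c "from peg import *; look('w4')"
```

```text
time_s: 11.85
position: [0.4674, -0.2527, 0.1951]
tcp_rot: [[-0.997, -0.078, 0.0], [-0.078, 0.997, -0.0], [-0.0, -0.0, -1.0]]
force: [-0.2, -0.2, -0.2]
opening: 0.5
grasp_force: 0.0
[ 0.4674 -0.2527  0.1951] [ -40.4554   26.0243   97.8497    0.0004   56.1248 -134.9401] 
 [[-0.9969 -0.0782  0.    ]
 [-0.0782  0.9969 -0.    ]
 [-0.     -0.     -1.    ]]
peg top 389 0.12407109138852915 (array([ 464.4, -249.2]), array([17. , 17.3]), 48.88) px span
knob top 627 0.13192496650852586 (array([ 532.6, -258.4]), array([36.2, 18. ]), 36.27) px span
knob blade 907 0.1313424029135047 (array([ 540.6, -250.7]), array([59.3, 18. ]), 40.86) px span
arm top 1971 0.08419003422280325 (array([ 495.2, -246.1]), array([123.7,  35.5]), 8.15) px span
pivot [(0.88, array([ 0.547 , -0.2483,  0.0865]))]
clamp_peg [(0.87, array([ 0.4649, -0.2534,  0.1123]))]
knob_grip [(0.66, array([ 0.5505, -0.246 ,  0.121 ]))]
```

View pics/w4.png

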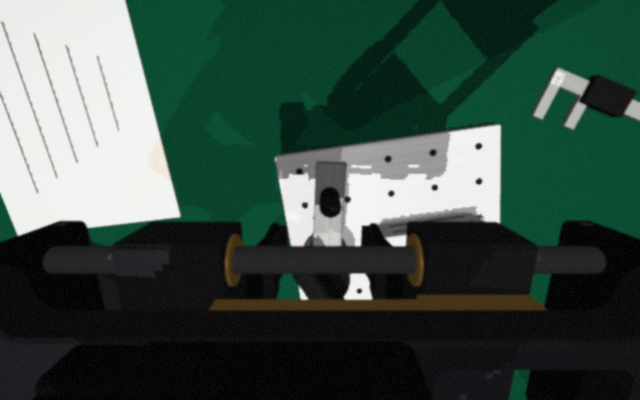

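Peg at (0.4644, -0.2492), top 124 mm, 85 mm from the pivot, so the clamp arm stands near 0.17 rad. I'll lower the fingers around it and narrow them loosely.

```bash
python3 -m jog '[[0.5,0.003,0.004,0.02,0,0,1.6],[0.5,0.003,0.004,0.05,0,0,1.6],[0.5,0.003,0.004,0.075,0,0,1.6],[0.5,0.003,0.004,0.091,0,0,1.6],[0.5,0.003,0.004,0.091,0,0,1.6],[0.28,0.003,0.004,0.091,0,0,1.6],[0.28,0.003,0.004,0.091,0,0,1.6],[0.28,0.003,0.004,0.091,0,0,1.6]]'
```

```text
time_s: 13.05
position: [0.4644, -0.2492, 0.1048]
tcp_rot: [[-0.999, -0.052, 0.001], [-0.052, 0.999, -0.001], [-0.001, -0.001, -1.0]]
force: [-0.9, 0.3, -0.5]
opening: 0.303
grasp_force: 0.0
```

```bash
python3 -m jog '[[0.28,-0.0006,0.0104,0,0,0,7],[0.28,-0.0025,0.0206,0,0,0,14],[0.28,-0.0056,0.0305,0,0,0,21],[0.28,-0.0099,0.0399,0,0,0,28],[0.28,-0.0154,0.0488,0,0,0,35],[0.28,-0.0218,0.0569,0,0,0,42],[0.28,-0.0292,0.0642,0,0,0,49],[0.28,-0.0375,0.0705,0,0,0,56],[0.28,-0.0464,0.0757,0,0,0,63],[0.28,-0.0559,0.0799,0,0,0,70],[0.28,-0.0659,0.0828,0,0,0,77],[0.28,-0.0702,0.0837,0,0,0,80],[0.28,-0.0746,0.0844,0,0,0,83],[0.28,-0.0746,0.0844,0,0,0,83],[0.28,-0.0746,0.0844,0,0,0,83]]'
```

```text
time_s: 14.92
position: [0.5338, -0.161, 0.1042]
tcp_rot: [[-0.174, 0.985, -0.0], [0.985, 0.174, -0.0], [-0.0, -0.0, -1.0]]
force: [-2.7, -1.8, 0.6]
opening: 0.278
grasp_force: 1.3
```

```bash
python3 -m jog '[[0.28,0,0.001,0,0,0,0],[0.28,0,0.002,0,0,0,0],[0.28,0,0.003,0,0,0,0],[0.28,0,0.003,0,0,0,0]]'
```

```text
time_s: 15.42
position: [0.534, -0.1608, 0.1041]
tcp_rot: [[-0.175, 0.985, -0.007], [0.985, 0.175, -0.0], [0.001, -0.007, -1.0]]
force: [-8.5, -5.4, 5.8]
opening: 0.277
grasp_force: 4.8
```

The TCP stays put while the force rises to 10 N, so the arm is on its stop. I'll back off, lift and look at the knob from above.

```bash
python3 -m jog '[[0.5,0,-0.003,0,0,0,0],[0.5,0,-0.003,0,0,0,0],[0.5,0,-0.003,-0.05,0,0,0],[0.5,0,-0.003,-0.11,0,0,0],[0.5,-0.045,-0.003,-0.12,0,0,0],[1,-0.085,-0.003,-0.12,0,0,0],[1,-0.085,-0.003,-0.12,0,0,0],[1,-0.085,-0.003,-0.12,0,0,0],[1,-0.085,-0.003,-0.12,0,0,0]]'
python3 -c "from peg import *; look('w5')"
```

```text
time_s: 16.55
position: [0.5487, -0.2431, 0.2236]
tcp_rot: [[-0.174, 0.985, -0.001], [0.985, 0.174, 0.001], [0.001, -0.001, -1.0]]
force: [0.9, -0.8, -0.5]
opening: 0.868
grasp_force: 0.0
[ 0.5487 -0.2431  0.2236] [-34.5678  28.9652  86.335    0.0331  64.7831 -44.6018] 
 [[-0.174   0.9847 -0.0009]
 [ 0.9847  0.174   0.0013]
 [ 0.0014 -0.0007 -1.    ]]
peg top 374 0.12432602992254993 (array([ 531. , -163.2]), array([16.5, 17.2]), 55.96) px span
knob top 1785 0.13209592340969617 (array([ 549.3, -245.9]), array([18.1, 79.4]), 47.0) px span
knob blade 2131 0.13183285638868494 (array([ 549.6, -246.2]), array([18.3, 80.4]), 46.97) px span
arm top 2772 0.08434083106006585 (array([ 544.1, -214.2]), array([ 50.3, 164.6]), 9.18) px span
pivot [(0.97, array([ 0.5461, -0.2479,  0.088 ]))]
clamp_peg [(0.61, array([ 0.5326, -0.1661,  0.114 ]))]
knob_grip [(0.86, array([ 0.5523, -0.2456,  0.1212]))]
```

View pics/w5.png

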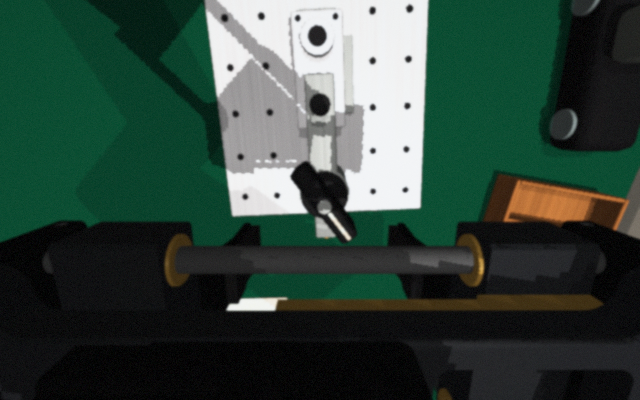

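The knob blade is centred at (0.5493, -0.2459) with its length at 137° and its top at 132 mm. The peg direction of 102.5° confirms the arm is at its stop. I'll align, descend and grip the blade.

```bash
python3 -m jog '[[0.6,-0.003,0,0,0,0,-10],[0.6,-0.003,0,0,0,0,-20],[0.6,-0.003,0,0,0,0,-30],[0.6,-0.003,0,0,0,0,-37],[0.6,-0.003,0,0,0,0,-37],[0.6,-0.003,0,0.05,0,0,-37],[0.6,-0.003,0,0.09,0,0,-37],[0.6,-0.003,0,0.113,0,0,-37],[0.6,-0.003,0,0.113,0,0,-37],[0.05,-0.003,0,0.113,0,0,-37],[0.05,-0.003,0,0.113,0,0,-37],[0.05,-0.003,0,0.113,0,0,-37],[0.05,-0.003,0,0.113,0,0,-37],[0.05,-0.003,0,0.113,0,0,-37],[0.05,-0.003,0,0.113,0,0,-37]]'
```

```text
time_s: 18.62
position: [0.5507, -0.2467, 0.1117]
tcp_rot: [[-0.73, 0.683, 0.003], [0.683, 0.73, 0.001], [-0.001, 0.002, -1.0]]
force: [3.2, 3.6, 2.4]
opening: 0.206
grasp_force: 30.0
```

```bash
python3 -m jog '[[0.05,0,0,0,0,0,6],[0.05,0,0,0,0,0,12],[0.05,0,0,0,0,0,18],[0.05,0,0,0,0,0,24],[0.05,0,0,0,0,0,30],[0.05,0,0,0,0,0,36],[0.05,0,0,0,0,0,42],[0.05,0,0,0,0,0,48],[0.05,0,0,0,0,0,54],[0.05,0,0,0,0,0,60],[0.05,0,0,0,0,0,66],[0.05,0,0,0,0,0,69],[0.05,0,0,0,0,0,69],[0.05,0,0,0,0,0,69]]'
```

```text
time_s: 20.38
position: [0.5485, -0.2471, 0.1117]
tcp_rot: [[0.375, 0.927, -0.002], [0.927, -0.375, 0.0], [-0.0, -0.002, -1.0]]
force: [-2.6, 2.8, 6.0]
opening: 0.206
grasp_force: 30.0
```

```bash
python3 -m jog '[[0.5,0,0,0,0,0,0],[0.6,0,0,0,0,0,0],[0.6,0,0,0,0,0,0],[0.6,0,0,-0.05,0,0,0],[0.6,0,0,-0.11,0,0,0],[0.6,0,0,-0.13,0,0,-15],[0.6,0,0,-0.13,0,0,-25],[0.6,0,0,-0.13,0,0,-35],[0.6,0,0,-0.13,0,0,-35],[0.6,0,0,-0.13,0,0,-35]]'
python3 - <<'E'
from peg import *
look('w6')
im,d=viewer.capture('wrist'); P,u,v=pts('wrist',d,np.ones(d.shape,bool))
n=lambda c,r,a,b:P[(np.hypot(P[:,0]-c[0],P[:,1]-c[1])<r)&(P[:,2]>a)&(P[:,2]<b)]
q=n((.5166,-.101),.03,.071,.08); print('boss',len(q),np.median(q[:,2]),rect(q))
E
```

```text
time_s: 21.62
position: [0.5494, -0.2475, 0.2409]
tcp_rot: [[-0.224, 0.975, -0.0], [0.975, 0.224, 0.0], [0.0, -0.0, -1.0]]
force: [0.5, 0.3, 0.2]
opening: 0.597
grasp_force: 0.0
[ 0.5494 -0.2475  0.2409] [-34.8664  28.0164  84.9578  -0.0061  67.038  -47.7807] 
 [[-0.2235  0.9747 -0.0002]
 [ 0.9747  0.2235  0.    ]
 [ 0.0001 -0.0002 -1.    ]]
peg top 338 0.12415780306375129 (array([ 530.9, -163.2]), array([16.8, 17. ]), 58.79) px span
knob top 1584 0.13201229724128855 (array([ 549.3, -246. ]), array([79.9, 18.1]), 67.9) px span
knob blade 1849 0.13178271170494565 (array([ 549.4, -246. ]), array([80. , 18.4]), 68.05) px span
arm top 2520 0.08425711513666437 (array([ 542.5, -214.1]), array([ 49.7, 163.9]), 12.29) px span
pivot [(0.98, array([ 0.5458, -0.2464,  0.088 ]))]
clamp_peg [(0.81, array([ 0.531 , -0.1664,  0.1112]))]
knob_grip [(0.75, array([ 0.5514, -0.2426,  0.1221]))]
boss 925 0.07656107883488777 (array([ 516.9, -101.9]), array([30.5, 31.1]), 12.09)
```

View pics/w6.png

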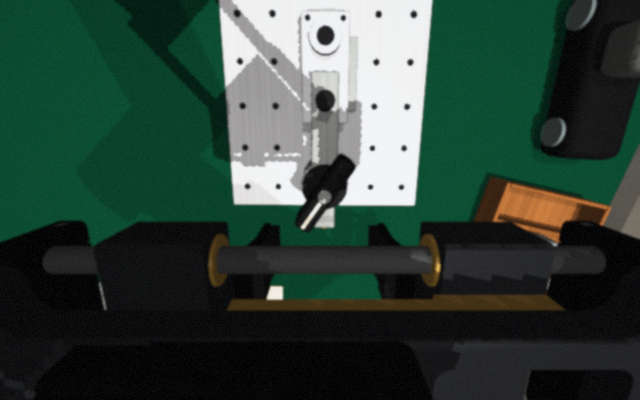

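The blade turned from 137° to 68° (1.2 rad) and stayed there. The picture shows the clamp arm over the housing with its peg at (325,100), and the boss (325,36) at its nest place. Nothing is touched, so I'm handing in.

```bash
python3 -c "from rig import workorder; print(workorder.hand_in())"
```

```text
the job is handed in; nothing more can be done
None
```

The job is handed in, with no verdict returned: the housing is seated against both rails, the clamp arm is at its stop over it, and the knob is past its detent at about 1.2 rad; I never approached the other castings or the screwdriver.

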